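Lock the reader's mirror carrier onto its three-ball mount with a hairpin clip

ROBOT

A 6-joint arm with a two-finger parallel gripper is mounted at the origin on a cart in front of the work surface, level with it; the furniture and walls round the work are solid. World frame = base frame: x ahead of the robot, y to its left, z up, the work surface at z = 0. Lengths are in mm, angles in rad, forces in N, time in s.
With the tool pointing down it reaches from about 350 to 875 mm from the base axis. Payload 4.2 kg.
Tool frame: the origin (TCP) lies at the very end of the fingers, on their centre line; the grasp point (between the pads) lies arm.grip_point_offset behind it (arm.grip_point_offset is the distance from the TCP to the grasp point, in mm); z points along the fingers, y is the line along which they close (so a half turn about z gives the same grasp; the last joint's range is limited). The gripper opens to 85 mm and grips with 20 to 120 N. Pads are 22 mm wide; open, the fingers measure 114 mm over their backs; the gripper's body (76 mm by 85 mm) begins 54 mm behind the grasp point. The pads swing forward as they close: fully open they stand 13 mm farther back than shut.
Start: joints at [1.567, 0.385, 0.008, 0, -1.194, -0.259], TCP at [162.334, 603.529, 231.312] pointing down, gripper open.
Joint ranges: [-3.14, 3.14], [-1.21, 2.06], [-1.07, 1.41], [-3.16, 2.05], [-2.99, -0.16], [-3.1, 3.1]. Speed limits (rad/s): [2.79, 2.79, 3.14, 3.14, 3.14, 3.14].

INTERFACE

Orientations are given as a unit quaternion [x, y, z, w].
In Python, from bench import arm, cams, ticket gives the robot as it stands.
- The arm moves only by the tool servo_tool, never from a script. Its argument "commands" is a list that holds one entry, the list of rows, each a list of 7 numbers: the closure in counts, from 0 (fully open) to 255 (shut), then the shift along the tool's x, y, z in m, then the turn, a rotation vector about the tool's x, y, z in degrees. In form: [[[grip, x, y, z, ax, ay, az], ...]]. A call has 1 to 10 rows; each row shifts and turns the commanded pose from where the row before left it, along the tool's axes as they then stand; what a row does not reach is not made up. A row lasts 1/12 s, in which the tool goes at most 41.7 mm and 7.16 degrees, less where a joint would pass 70% of its speed; a pose out of reach is approached as far as the arm can. A call with a gripper value outside its range is refused whole. The fingers move at their own pace and stop on an object; the grip force is fixed at half the most. Time passes only in rows, so rows that do not move let the fingers close. It gives the time, the measured TCP pose, the force, the opening and the grip force at its end, in the units of the state.
- arm.read_state(): the state, without advancing time (a new reading comes with each control period).
- cams.get_image(name): name is "side" or "top" or "wrist"; returns a dict with "frame" (480x640x3 uint8, blue, green, red), "K" (3x3 intrinsics, pixels), "T" (4x4, takes a point from camera to world coordinates). Camera axes: x right, y up, looking along -z (the intrinsics and any distortion apply to the point x, -y, -z); pixel columns grow to the right and rows downward; lengths in mm; the calibration is good to about 2 mm. A picture is of the moment at which its call begins. There is no depth.
- ticket.job_done(): hands the job in; it is judged then, once.
The state is a dict: "clock": time; "joints": joint angles; "joint_vel": joint speeds; "joint_efforts": joint torques, N m; "position": TCP position; "ee_rot": TCP orientation; "contact_force": force on the tool from outside, world axes, zero at the start; "wrist_torque": the same for the moment, N m; "gripper_width": finger opening in mm; "grasp_force": force on a finger pad.
Only numpy, scipy, OpenCV 4.12 (cv2) and the standard library are available. Lean on these libraries where they do the work, as an engineer would, in place of code of your own. Each camera call takes 0.05 s, during which the arm holds its last target. There are 200 camera calls.

TASK

Refit the mirror of the plate reader: lower the mirror carrier gently over the cross-drilled post so that it lies flat on all three balls of the mount, between the two dowels. Then slide the hairpin clip through the post's cross hole until its sprung leg snaps round the shank, and let go; keep off the mirror glass and leave the other things where they are.

Things in the scene. Friction and masses are not known exactly. Their poses are not given: they have to be found in the camera images.
- mount: Fixed aluminium base plate 158x90x12 mm (x -30..128, y -45..45) with a steel post, three ball studs and two dowels. Origin: underside, on the post's axis; z up; +x from post to dowels, away from the robot within 0.25 rad. Post 26 mm thick, top at z 62, conical above 55. Dowels 8 mm thick at (108,34.5) and (108,-34.5), top z 39, conical above 33. Ball tops at z 24.
- seat (a point): Point on the mount at (48,0,24): where the seated carrier's origin belongs, with the carrier's x axis along the mount's x axis and the post through its hole. The carrier then has 2.5 mm play round the post and beside each dowel.
- post_hole (a point): Centre of the post's cross hole, on its axis 46 mm above the bench. The hole is a 10 mm octagon right through along the mount's y axis. The clip enters level from the mount's +y side (the robot's left) and travels along -y; its sprung leg then passes the shank on the mount's -x side, away from the carrier's rib.
- carrier: Loose aluminium plate 140x56x10 mm (0.14 to 0.28 kg), lying mirror up. Origin at the centre of its underside. Post hole, 31 mm diameter, at x -48, y 0. Grey finger rib on the middle: 30 mm along x, 16 mm along y, from z 10 to 36; pinch it across its 16 mm (along y). Round mirror, 42 mm diameter, 3 mm proud of the plate, at x +43.
- mirror: The round mirror glass fixed on the carrier, 42 mm diameter; origin at the centre of its underside, on the carrier's plate. Not to be touched by fingers.
- clip: Loose hairpin clip, 141 mm long, 0.11 kg, lying flat. Origin under the centre of its grey grip block (34 mm along x, 20 along y, 26 tall); pinch it across the 20 mm (along y). Legs of 6 mm wire point to +x, wire centre at z 4. Straight leg at y 0, thinner at its tip at x 124. Sprung leg on the -y side: hinged at (34,-19), arc round (78,0) fitting the shank, flared out to (110,-24) at the tip.
- clip_seat (a point): Point on the straight leg's axis at x 78, y 0, z 4 of the clip, at the centre of the sprung leg's arc. With the clip home this point lies at the centre of the post's cross hole. Once let go, the clip may droop by up to 0.2 rad in the play of the hole.
- sprung_leg (a joint): Opening of the clip's sprung leg (rad): 0 at rest against its stop, about 0.08 while its bump rides over the shank, back near 0 when it has snapped round. Spring 3 N m/rad with a little preload: pushing the clip over the post takes about 5 to 10 N along the legs.
- ball_a: Ball stud of the mount, 14 mm ball, at the post end, +y side. Origin at the ball's centre.
- ball_b: Ball stud, 14 mm, at the post end, -y side. Origin at the ball's centre.
- ball_c: Ball stud, 14 mm, at the dowel end, middle. Origin at the ball's centre.
- tape_roll: Bystander: roll of paper tape lying flat, 62 mm across, 18 mm high; origin under its centre.
- test_plate_loose: Bystander: flat white test plate, 67x52x5 mm; origin under its centre.
- dropper_a: Bystander: small dropper bottle with a blue cap, 27 mm across, 66 mm tall; origin under its centre.
- dropper_b: Bystander: small dropper bottle with a red cap, 27 mm across, 66 mm tall; origin under its centre.
- wash_bottle: Bystander: bottle with a green cap, 54 mm across, 118 mm tall; origin under its centre.
- dispenser: Fixed: tall white machine, 0.4 m high, beyond the mount; its front is at world x 0.59, y -0.07 to 0.10. Between the carrier and the mount pass in front of it (near world x 0.47), not through it. Also fixed, near the robot: an open carton and a yellow box, up to 0.24 m high, world x 0.23 to 0.40, y -0.25 to 0.06, and a rack of red-capped tubes up to y 0.15, x 0.37.
Things that resemble listed ones, but are neither listed nor needed, are in the scene too. Leave any pink look-alike of the clip alone.

How it is judged:
By the outcome, as a careful person would: the job done as asked, in the order asked, and still so for the second after the job is handed in, with the robot touching nothing.
It also fails if it takes over 67 s, if anything falls off the work surface, if the arm or the gripper's body presses on something with over 40 N, if the wrist force passes 120 N, or if a joint passes its speed limit or range.

## Working session

There is one attempt and no reset: what is moved stays moved. The work goes in short steps, Python scripts to look and compute and a tool call to move; the robot and the scene stay as the last step left them, time stands still between calls to the robot, and variables do not carry over. Pictures are saved under pics/ and viewed, at most 10 in all, crops included, and the job is handed in when it is done.

Besides the shell and the picture viewer there is one more tool, called after "Request:" as name(argument=value, ...), one argument or row to a line, values as JSON. servo_tool: Moves the arm, as the interface text tells. Its arguments: {"type":"object","properties":{"commands":{"type":"array","items":{"type":"array","items":{"type":"array","items":{"type":"number"}}}}},"required":["commands"]}

```bash
mkdir -p pics; cat > h.py <<'E'
import numpy as np,cv2
from bench import arm,cams,ticket
from scipy.spatial.transform import Rotation as R
def pix2world(im,u,v,z):
    K,T=im["K"],im["T"]; d=np.array([(u-K[0,2])/K[0,0],-(v-K[1,2])/K[1,1],-1.])
    w=T[:3,:3]@d; o=T[:3,3]; return o+w*(z-o[2])/w[2]
def w2p(im,p):
    K,T=im["K"],im["T"]; c=T[:3,:3].T@(np.array(p)-T[:3,3]); return K[0,2]-K[0,0]*c[0]/c[2], K[1,2]+K[1,1]*c[1]/c[2]
E
python3 - <<'E'
from h import *
import pickle
print(arm.read_state(), arm.grip_point_offset)
ims={}
for n in ("top","side","wrist"):
    im=cams.get_image(n); ims[n]=im; cv2.imwrite(f"pics/{n}0.png",im["frame"]); print(n,im["K"].tolist(),im["T"].round(3).tolist(),[k for k in im])
pickle.dump(ims,open("ims0.pkl","wb"))
E
```

```text
{'clock': 0.0, 'joints': array([ 1.56658379e+00,  3.85542533e-01,  6.59153081e-03, -4.92346671e-04,
       -1.19399700e+00, -2.58639291e-01]), 'joint_vel': array([ 0.00035927,  0.00055682, -0.0002622 , -0.00017607,  0.00053692,
        0.00188072]), 'joint_efforts': array([ 4.01333982e-04, -3.92291558e+01,  1.88402456e+01,  4.18623179e+00,
       -4.64577417e-03, -3.42004014e-06]), 'position': array([162.20513223, 602.96442518, 230.21761849]), 'ee_rot': array([ 9.91363533e-01, -1.31137853e-01, -9.04649895e-05,  1.09617261e-03]), 'contact_force': array([-0.42350783,  0.15806185, -0.1485991 ]), 'wrist_torque': array([-0.0203626 , -0.01517318, -0.01277305]), 'grasp_force': 0.0, 'gripper_width': 85.07867726636854} 18.700000000000003
top [[438.06542905427176, 0.0, 312.8166580098837], [0.0, 438.06542905427176, 239.0544164121274], [0.0, 0.0, 1.0]] [[-0.018, 0.981, -0.194, 309.52], [-1.0, -0.016, 0.01, 27.952], [0.006, 0.194, 0.981, 1109.482], [0.0, 0.0, 0.0, 1.0]] ['frame', 'K', 'T']
side [[454.5752280284343, 0.0, 327.09828468627035], [0.0, 454.5752280284343, 239.01931750654646], [0.0, 0.0, 1.0]] [[-0.968, 0.162, -0.193, 306.284], [-0.252, -0.623, 0.741, 824.835], [-0.0, 0.765, 0.644, 742.821], [0.0, 0.0, 0.0, 1.0]] ['frame', 'K', 'T']
wrist [[401.1096773158793, 0.0, 315.80164348691693], [0.0, 401.1096773158793, 234.14187920687013], [0.0, 0.0, 1.0]] [[-0.26, 0.925, 0.275, 230.97], [-0.965, -0.25, -0.073, 584.374], [0.001, -0.285, 0.959, 372.469], [0.0, 0.0, 0.0, 1.0]] ['frame', 'K', 'T']
```

View pics/top0.png

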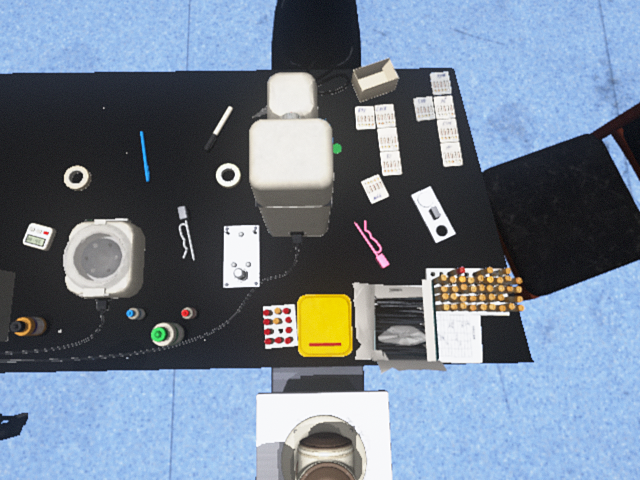

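View pics/side0.png

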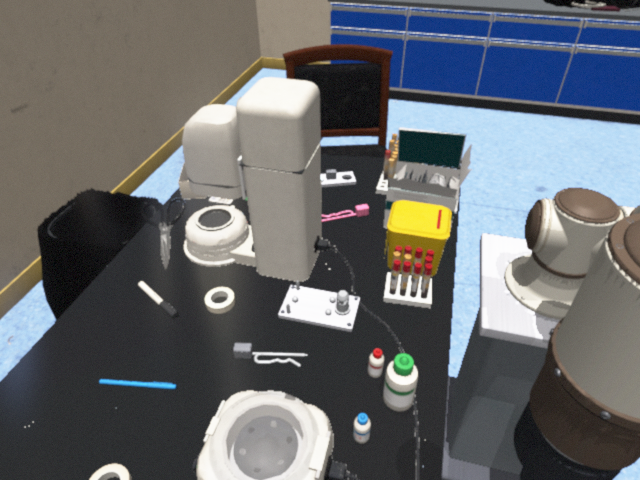

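Top view: mount at (241,257), carrier at (432,215), and two clips: grey at (186,232) and pink at (372,245). The grey one is the clip meant and the pink one is the look-alike. I'll confirm that in an enlarged composite.

```bash
python3 - <<'E'
from h import *
import pickle
ims=pickle.load(open("ims0.pkl","rb")); f=ims["top"]["frame"]
def crop(f,x,y,w,h,s): return cv2.resize(f[y:y+h,x:x+w],None,fx=s,fy=s,interpolation=cv2.INTER_CUBIC)
a=crop(f,402,180,60,70,5)   #300x350... 
b=crop(f,216,218,50,75,5)
c=crop(f,165,198,40,70,5)
H=600
out=np.zeros((380,780,3),np.uint8)
x=0
for k in(a,b,c): out[:k.shape[0],x:x+k.shape[1]]=k; x+=k.shape[1]+10
cv2.imwrite("pics/crops.png",out)
for n,u,v,z in(("car",432,215,10),("mount",241,257,12),("clip",186,232,5)): print(n,pix2world(ims["top"],u,v,z).round(0))
E
```

```text
car [ 586. -293.   10.]
mount [484. 200.  12.]
clip [552. 343.   5.]
```

View pics/crops.png

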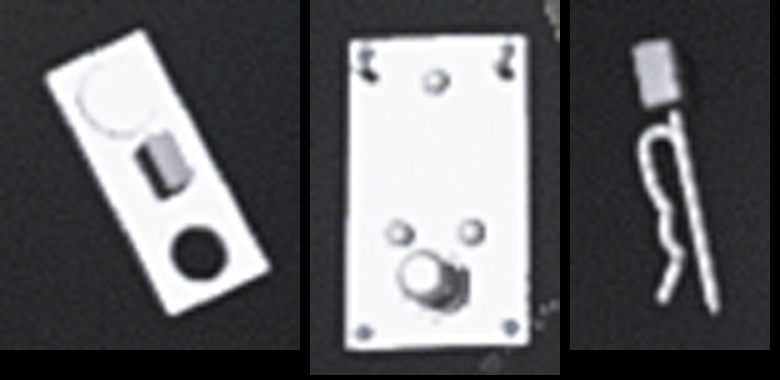

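The crops show, left to right, the carrier (hole toward the robot), the mount (post near the robot) and the grey clip (block far, legs toward the robot, sprung leg on the left). I'll fit poses by silhouette.

```bash
cat >> h.py <<'E'
from scipy.optimize import minimize
def fitbox(im,roi,box,p0,thr=150):
    x,y,w,h=roi; g=cv2.cvtColor(im["frame"],cv2.COLOR_BGR2GRAY)[y:y+h,x:x+w]
    m=(g>thr).astype(np.uint8); n,l,s,_=cv2.connectedComponentsWithStats(m); k=1+np.argmax(s[1:,4]); m=(l==k).astype(np.uint8)
    c,_=cv2.findContours(m,cv2.RETR_EXTERNAL,cv2.CHAIN_APPROX_NONE); mm=np.zeros_like(m); cv2.drawContours(mm,c,-1,1,-1)
    S=8; big=cv2.resize(mm,None,fx=S,fy=S,interpolation=cv2.INTER_NEAREST)
    x0,x1,y0,y1,z1=box; P=np.array([(a,b,c) for a in(x0,x1) for b in(y0,y1) for c in(0,z1)],float)
    def cost(p):
        Q=R.from_euler('z',p[2]).apply(P)+[p[0],p[1],0]
        q=np.array([w2p(im,t) for t in Q]); q=((q-[x,y]+.5)*S-.5)
        r=np.zeros_like(big); cv2.fillConvexPoly(r,cv2.convexHull(np.round(q*16).astype(np.int32)),1,shift=4)
        return np.sum(r!=big)/S/S
    o=minimize(cost,p0,method="Nelder-Mead",options=dict(initial_simplex=np.array(p0)+np.array([[0,0,0],[6,0,0],[0,6,0],[0,0,.08]]),xatol=.01,fatol=.01))
    return o.x,o.fun
E
python3 - <<'E'
from h import *
import pickle
ims=pickle.load(open("ims0.pkl","rb")); im=ims["top"]
print("carrier",fitbox(im,(402,180,60,70),(-70,70,-28,28,10),[586,-293,.4]))
print("mount",fitbox(im,(216,218,50,75),(-30,128,-45,45,12),[435,200,0]))
f=lambda im,x,y,z,ox,oy:pix2world(im,x/5-.4+ox,y/5-.4+oy,z)
print("post top",f(im,424-310,274,62,216,218), "ballc",f(im,434-310,82,22,216,218))
print("hole",f(im,199,251,8,402,180),"ribtop",f(im,172,157,36,402,180))
for n,x,y,z in(("blk",656,73,26),("tip",714,310,4),("base",676,114,4),("arc",0,0,4)): print(n,f(im,x-570,y,z,165,198))
s=ims["side"]; print("side mount px",[np.round(w2p(s,(p))) for p in([435,200,62],)])
print("mount side",fitbox(s,(270,280,100,55),(-30,128,-45,45,12),[435,200,0]))
out=cv2.resize(s["frame"][325:380,220:330],None,fx=7,fy=7,interpolation=cv2.INTER_CUBIC); cv2.imwrite("pics/cs.png",out)
E
```

```text
carrier (array([ 5.89652405e+02, -2.96285660e+02,  4.14758567e-01]), np.float64(43.921875))
mount (array([4.39275917e+02, 1.99328558e+02, 7.44315230e-03]), np.float64(53.890625))
post top [438.31890554 197.68396293  62.        ] ballc [540.91054279 200.60118015  22.        ]
hole [ 546.49901743 -314.78466228    8.        ] ribtop [ 589.43198444 -296.00899564   36.        ]
blk [599.26350948 349.89814361  26.        ]
tip [480.10795771 321.95446798   4.        ]
base [583.04937273 345.21290243   4.        ]
arc [650.0034589  699.97939292   4.        ]
side mount px [array([343., 294.])]
mount side (array([4.37509635e+02, 1.92645441e+02, 1.57825095e-02]), np.float64(189.46875))
```

View pics/cs.png

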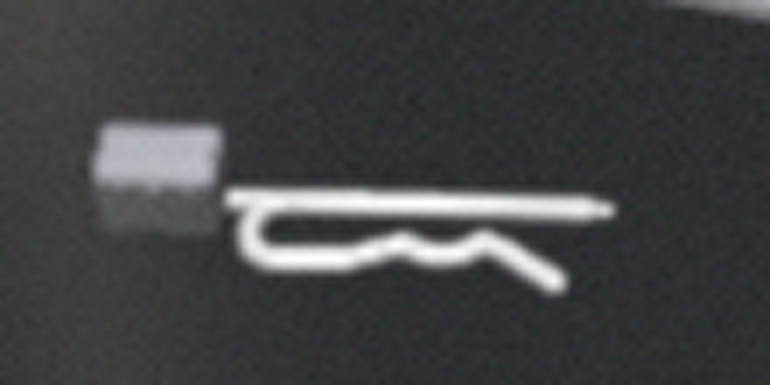

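Clip: block in the crop at (160,155), straight leg tip at (612,210), sprung leg below. It is grey and has the shape described. First I move above the mount for a wrist view.

Request:
servo_tool(
  commands=[
    [[0, 0, 0, 0, 0, 0, -5.2], [0, 0, 0, 0, 0, 0, -5.2], [0, 0, 0, 0, 0, 0, -5.2], [0, 0.0225, 0.0288, 0, 0, 0, 0], [0, 0.0225, 0.0288, 0, 0, 0, 0], [0, 0.0225, 0.0288, 0, 0, 0, 0], [0, 0.0225, 0.0288, 0, 0, 0, 0], [0, 0.0225, 0.0288, 0, 0, 0, 0], [0, 0.0225, 0.0288, 0, 0, 0, 0], [0, 0.0225, 0.0288, 0, 0, 0, 0]],
  ],
)

```text
clock: 0.98
position: [322.4, 401.7, 231.2]
ee_rot: [1.0, 0.005, -0.0, 0.0]
contact_force: [1.2, 0.6, 0.8]
gripper_width: 85.3
grasp_force: 0.0
```

Request:
servo_tool(
  commands=[
    [[0, 0.0225, 0.0288, 0, 0, 0, 0], [0, 0.0225, 0.0288, 0, 0, 0, 0], [0, 0.0225, 0.0288, 0, 0, 0, 0], [0, 0.0225, 0.0288, 0, 0, 0, 0], [0, 0.0225, 0.0288, 0, 0, 0, 0], [0, 0.0225, 0.0288, 0, 0, 0, 0], [0, 0.0225, 0.0288, 0, 0, 0, 0], [0, 0, 0, 0, 0, 0, 0], [0, 0, 0, 0, 0, 0, 0]],
  ],
)

```text
clock: 1.73
position: [481.8, 201.6, 230.8]
ee_rot: [1.0, 0.003, -0.0, 0.0]
contact_force: [-0.5, -0.1, -0.5]
gripper_width: 85.2
grasp_force: 0.0
```

```bash
cat >> h.py <<'E'
def st():
    s=arm.read_state(); r=R.from_quat(s["ee_rot"]).as_matrix()
    print("t%.1f"%s["clock"],"tcp",s["position"].round(1),"yaw %.4f"%np.arctan2(r[1,0],r[0,0]),"z",r[:,2].round(4),"F",s["contact_force"].round(1),"w%.1f g%.0f"%(s["gripper_width"],s["grasp_force"]),"j",s["joints"].round(2)); return s
E
python3 - <<'E'
from h import *
import pickle
st(); im=cams.get_image("wrist"); pickle.dump(im,open("imw1.pkl","wb")); cv2.imwrite("pics/w1.png",im["frame"])
print([np.round(w2p(im,p)) for p in([439,199,62],[540,200,24])])
E
```

```text
t1.7 tcp [481.8 201.6 230.8] yaw 0.0055 z [-9.e-04 -4.e-04 -1.e+00] F [-0.5 -0.1 -0.5] w85.2 g0 j [ 0.71  0.21 -0.24 -0.   -1.12  0.87]
[array([319., 259.]), array([318., 131.])]
```

View pics/w1.png

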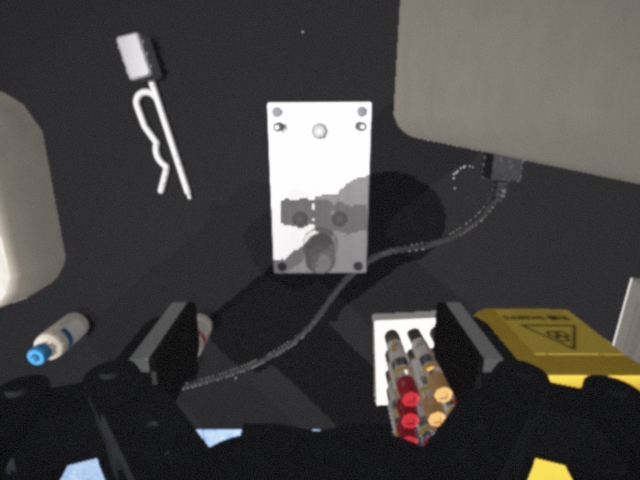

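The wrist view shows the mount's corners at (267,102), (372,101), (367,272), (273,272), ball c at (319,131), the dowels at (280,127) and (361,127), and the clip block at (137,57) with its tip at (189,198). I'll fit the mount to these, and the clip too.

```bash
python3 - <<'E'
from h import *
import pickle
from scipy.optimize import least_squares
im=pickle.load(open("imw1.pkl","rb"))
M=np.array([[128,45,12],[128,-45,12],[-30,-45,12],[-30,45,12],[108,34.5,38],[108,-34.5,38],[98,0,22]]) 
U=np.array([[267,102],[372,101],[367,272],[273,272],[280,127],[361,127],[319,131]])
def fit(M,U,p0,free=3):
    f=lambda p:(np.array([w2p(im,q) for q in R.from_euler('z',p[2]).apply(M)+[p[0],p[1],0]])-U).ravel()
    o=least_squares(f,p0,loss="soft_l1"); print(o.x.round(3),o.fun.reshape(-1,2).round(1).tolist())
fit(M[:4],U[:4],[439,199,0]); fit(M[:6],U[:6],[439,199,0])
print("ballc",pix2world(im,319,131,22),"dowels",pix2world(im,280,127,38),pix2world(im,361,127,38))
g=im["frame"]
a=cv2.resize(g[90:285,255:385],None,fx=3,fy=3,interpolation=cv2.INTER_CUBIC); a=np.clip(a.astype(float)*1.3,0,255)
b=cv2.resize(g[20:215,105:205],None,fx=3,fy=3,interpolation=cv2.INTER_CUBIC)
cv2.imwrite("pics/w1c.png",np.hstack([a.astype(np.uint8),b]))
E
```

```text
[4.36343e+02 1.97683e+02 1.10000e-02] [[-0.2, -0.8], [0.2, -0.5], [-0.4, 0.7], [0.5, 1.2]]
[4.35921e+02 1.97671e+02 1.10000e-02] [[-0.1, -0.3], [0.2, 0.0], [-0.4, 1.2], [0.5, 1.6], [-2.9, -0.3], [1.7, -0.8]]
ballc [539.74669324 199.37584856  22.        ] dowels [543.32545269 230.98844313  38.        ] [543.65501991 165.63051587  38.        ]
```

View pics/w1c.png

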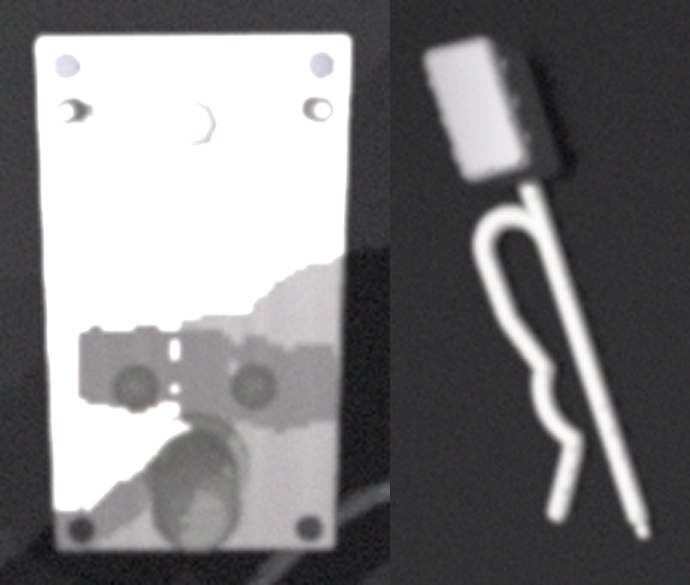

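Request:
servo_tool(
  commands=[
    [[0, -0.002, 0.0337, -0.005, 0, 0, 0], [0, -0.002, 0.0337, -0.005, 0, 0, 0], [0, -0.002, 0.0337, -0.005, 0, 0, 0], [0, -0.002, 0.0337, -0.005, 0, 0, 0], [0, -0.002, 0.0337, 0, 0, 0, 0], [0, -0.002, 0.0337, 0, 0, 0, 0], [0, 0, 0.0325, 0, 0, 0, 0], [0, 0, 0.0325, 0, 0, 0, 0], [0, 0, 0.0325, 0, 0, 0, 0], [0, 0, 0.0325, 0, 0, 0, 0]],
  ],
)

```text
clock: 2.62
position: [472.1, -129.1, 251.6]
ee_rot: [1.0, 0.006, 0.0, -0.0]
contact_force: [1.2, 0.3, 0.3]
gripper_width: 85.2
grasp_force: 0.0
```

Request:
servo_tool(
  commands=[
    [[0, 0.0183, 0.0277, 0, 0, 0, 0], [0, 0.0183, 0.0277, 0, 0, 0, 0], [0, 0.0183, 0.0277, 0, 0, 0, 0], [0, 0.0183, 0.0277, 0, 0, 0, 0], [0, 0.0183, 0.0277, 0, 0, 0, 0], [0, 0.0183, 0.0277, 0, 0, 0, 0], [0, 0, 0, 0.005, 0, 0, -5.8], [0, 0, 0, 0.005, 0, 0, -5.8], [0, 0, 0, 0.005, 0, 0, -5.8], [0, 0, 0, 0.005, 0, 0, -5.8]],
  ],
)

```text
clock: 3.45
position: [584.3, -292.6, 230.5]
ee_rot: [0.978, 0.209, -0.0, -0.0]
contact_force: [-0.1, -0.5, -0.5]
gripper_width: 85.4
grasp_force: 0.0
```

Request:
servo_tool(
  commands=[
    [[0, 0, 0, 0, 0, 0, 0], [0, 0, 0, 0, 0, 0, 0]],
  ],
)

```text
clock: 3.62
position: [584.0, -292.7, 231.0]
ee_rot: [0.979, 0.205, -0.0, -0.0]
contact_force: [-0.2, -0.2, 0.5]
gripper_width: 85.4
grasp_force: 0.0
```

```bash
python3 - <<'E'
from h import *
import pickle
st(); im=cams.get_image("wrist"); pickle.dump(im,open("imw2.pkl","wb")); 
c=[w2p(im,R.from_euler('z',.415).apply([x,y,10])+[589.5,-296,0]) for x in(-70,70) for y in(-28,28)]; print(np.round(c))
c=np.array(c); x0,y0=(c.min(0)-15).astype(int); x1,y1=(c.max(0)+15).astype(int); print(x0,y0,x1,y1)
x0=max(x0,0);y0=max(y0,0)
cv2.imwrite("pics/w2.png",cv2.resize(im["frame"][y0:y1,x0:x1],None,fx=3,fy=3,interpolation=cv2.INTER_CUBIC)[:600,:800])
E
```

```text
t3.6 tcp [ 584.  -292.7  231. ] yaw 0.4138 z [-9.e-04  3.e-04 -1.e+00] F [-0.2 -0.2  0.5] w85.4 g0 j [-0.22  0.43  0.08 -0.   -1.22  2.2 ]
[[351. 264.]
 [293. 264.]
 [355. 112.]
 [290. 112.]]
275 96 370 278
```

View pics/w2.png

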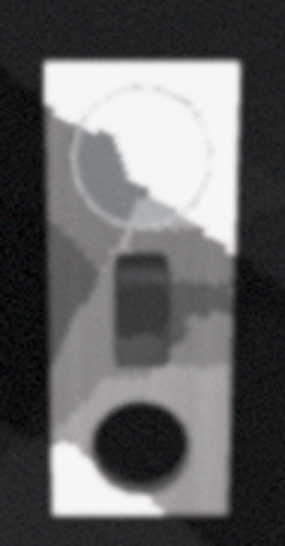

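The crop shows the carrier with far corners at (43,62) and (241,62), near corners at (51,514) and (229,514), and the hole at (140,446).

```bash
cat >> h.py <<'E'
from scipy.optimize import least_squares
def fitpts(im,M,U,p0):
    M=np.array(M,float);U=np.array(U,float)
    f=lambda p:(np.array([w2p(im,q) for q in R.from_euler('z',p[2]).apply(M)+[p[0],p[1],0]])-U).ravel()
    o=least_squares(f,p0); print(o.x.round(4),o.fun.reshape(-1,2).round(1).tolist()); return o.x
E
python3 - <<'E'
from h import *
import pickle
i1=pickle.load(open("imw1.pkl","rb")); i2=pickle.load(open("imw2.pkl","rb"))
U=np.array([[43,62],[241,62],[229,514],[51,514]])/3-.33+[275,96]
fitpts(i2,[[70,28,10],[70,-28,10],[-70,-28,10],[-70,28,10]],U,[589,-296,.41])
V=np.array([[35,35],[352,35],[335,549],[56,549]])/3-.33+[255,90]
fitpts(i1,[[128,45,12],[128,-45,12],[-30,-45,12],[-30,45,12]],V,[438,198,.01])
print("hole c",pix2world(i2,275+140/3-.33,96+446/3-.33,8), "posttop",pix2world(i1,321.1,260.3,62))
C=np.array([[424,55],[488,38],[527,160],[466,181]])-[390,0]
C=np.vstack([C,[[643-390,535]]])/3-.33+[105,20]
fitpts(i1,[[-17,-10,26],[-17,10,26],[17,10,26],[17,-10,26],[124,0,4]],C,[599,350,-2.91])
E
```

```text
[ 5.859145e+02 -2.967848e+02  4.132000e-01] [[0.8, -0.1], [-0.8, -0.0], [-0.7, 0.0], [0.7, 0.0]]
[4.362156e+02 1.979670e+02 9.900000e-03] [[0.3, -0.1], [-0.0, -0.6], [-0.1, 0.2], [-0.2, 0.6]]
hole c [ 542.32944799 -315.8157879     8.        ] posttop [437.92323343 197.1877482   62.        ]
[597.12   347.7472  -2.9154] [[-2.1, -1.9], [0.6, -2.4], [2.1, 2.3], [-1.0, 1.1], [0.5, 1.6]]
```

Request:
servo_tool(
  commands=[
    [[0, 0.002, 0.005, 0.036, 0, 0, 0], [0, 0, 0, 0.036, 0, 0, 0], [0, 0, 0, 0.036, 0, 0, 0], [0, 0, 0, 0.036, 0, 0, 0], [0, 0, 0, 0.036, 0, 0, 0], [0, 0, 0, 0.025, 0, 0, 0], [0, 0, 0, 0.011, 0, 0, 0], [0, 0, 0, 0, 0, 0, 0], [0, 0, 0, 0, 0, 0, 0]],
  ],
)

```text
clock: 4.42
position: [588.6, -298.0, 16.3]
ee_rot: [0.979, 0.206, 0.001, 0.001]
contact_force: [0.5, -0.9, 0.4]
gripper_width: 85.6
grasp_force: 0.0
```

Request:
servo_tool(
  commands=[
    [[255, 0, 0, 0, 0, 0, 0], [255, 0, 0, 0, 0, 0, 0], [255, 0, 0, 0, 0, 0, 0], [255, 0, 0, 0, 0, 0, 0], [255, 0, 0, 0, 0, 0, 0], [255, 0, 0, 0, 0, 0, 0], [255, 0, 0, 0, 0, 0, 0], [255, 0, 0, 0, 0, 0, 0]],
  ],
)

```text
clock: 5.08
position: [587.9, -298.0, 16.1]
ee_rot: [0.979, 0.206, 0.0, 0.0]
contact_force: [-0.7, 1.3, 4.5]
gripper_width: 14.8
grasp_force: 62.5
```

```bash
python3 -c "
from h import *
st()"
```

```text
t5.1 tcp [ 587.9 -298.    16.1] yaw 0.4146 z [ 1.e-03 -5.e-04 -1.e+00] F [-0.7  1.3  4.5] w14.8 g63 j [-0.22  0.65 -0.14  0.   -0.79  2.21]
```

Request:
servo_tool(
  commands=[
    [[255, 0, 0, -0.008, 0, 0, 0], [255, 0, 0, -0.016, 0, 0, 0], [255, 0, 0, -0.03, 0, 0, 0], [255, 0, 0, -0.035, 0, 0, 0], [255, 0, 0, -0.035, 0, 0, 0], [255, 0, 0, -0.035, 0, 0, 0], [255, 0, 0, -0.035, 0, 0, 0], [255, 0, 0, -0.035, 0, 0, 0], [255, 0, 0, -0.025, 0, 0, 0], [255, 0, 0, -0.012, 0, 0, 0]],
  ],
)

```text
clock: 5.92
position: [588.3, -298.4, 286.2]
ee_rot: [0.979, 0.206, 0.003, 0.002]
contact_force: [-0.0, 0.2, -0.5]
gripper_width: 14.8
grasp_force: 61.8
```

Request:
servo_tool(
  commands=[
    [[255, 0, 0, 0, 0, 0, 4], [255, 0, 0, 0, 0, 0, 5], [255, 0, 0, 0, 0, 0, 5], [255, 0, 0, 0, 0, 0, 5.2], [255, 0, 0, 0, 0, 0, 4], [255, -0.01, -0.014, 0, 0, 0, 0], [255, -0.02, -0.028, 0, 0, 0, 0], [255, -0.02, -0.032, 0, 0, 0, 0], [255, -0.02, -0.032, 0, 0, 0, 0], [255, -0.02, -0.032, 0, 0, 0, 0]],
  ],
)

```text
clock: 6.75
position: [494.4, -159.6, 280.5]
ee_rot: [1.0, 0.004, -0.001, -0.0]
contact_force: [0.3, 1.9, -1.8]
gripper_width: 14.6
grasp_force: 61.8
```

Request:
servo_tool(
  commands=[
    [[255, -0.02, -0.03, 0, 0, 0, 0], [255, 0, -0.033, 0, 0, 0, 0], [255, 0, -0.033, 0, 0, 0, 0], [255, 0, -0.033, 0, 0, 0, 0], [255, 0, -0.033, 0, 0, 0, 0], [255, 0, -0.033, 0, 0, 0, 0], [255, 0, -0.033, 0, 0, 0, 0], [255, 0, -0.033, 0, 0, 0, 0], [255, 0, -0.033, 0, 0, 0, 0], [255, 0, -0.033, 0, 0, 0, 0]],
  ],
)

```text
clock: 7.58
position: [472.1, 167.4, 281.1]
ee_rot: [1.0, 0.005, -0.001, 0.0]
contact_force: [0.6, 0.6, -2.5]
gripper_width: 14.8
grasp_force: 61.8
```

Request:
servo_tool(
  commands=[
    [[255, 0, -0.02, 0, 0, 0, 0], [255, 0, -0.01, 0, 0, 0, 0], [255, 0, 0, 0, 0, 0, 0], [255, 0, 0, 0, 0, 0, 0]],
  ],
)

```text
clock: 7.92
position: [472.3, 195.8, 280.9]
ee_rot: [1.0, 0.005, -0.001, 0.0]
contact_force: [-0.8, 0.2, -1.9]
gripper_width: 14.8
grasp_force: 61.7
```

```bash
python3 -c "
from h import *
st()"
```

```text
t7.9 tcp [472.3 195.8 280.9] yaw 0.0100 z [-1.4e-03 -9.0e-04 -1.0e+00] F [-0.8  0.2 -1.9] w14.8 g62 j [ 0.71  0.16 -0.18 -0.   -1.23  0.87]
```

Request:
servo_tool(
  commands=[
    [[255, 0.006, -0.001, 0.01, 0, 0, 0], [255, 0.007, -0.002, 0.03, 0, 0, 0], [255, 0, 0, 0.035, 0, 0, 0], [255, 0, 0, 0.035, 0, 0, 0], [255, 0, 0, 0.035, 0, 0, 0], [255, 0, 0, 0.03, 0, 0, 0], [255, 0, 0, 0.015, 0, 0, 0], [255, 0, 0, 0, 0, 0, 0], [255, 0, 0, 0, 0, 0, 0]],
  ],
)

```text
clock: 8.67
position: [486.0, 197.9, 90.6]
ee_rot: [1.0, 0.004, -0.001, 0.001]
contact_force: [0.5, -0.0, -1.1]
gripper_width: 14.7
grasp_force: 61.7
```

```bash
python3 - <<'E'
from h import *
import pickle
st()
t=cams.get_image("top"); w=cams.get_image("wrist"); s=cams.get_image("side"); pickle.dump((t,w,s),open("im3.pkl","wb"))
u,v=map(int,w2p(s,[485,199,50])); print(u,v); a=cv2.resize(s["frame"][v-50:v+50,u-60:u+60],(480,400),interpolation=cv2.INTER_CUBIC)
u2,v2=u,v;b=cv2.resize(w["frame"],(320,240)); 
u,v=map(int,w2p(t,[480,199,75])); c=cv2.resize(t["frame"][v-40:v+40,u-30:u+30],(300,400),interpolation=cv2.INTER_CUBIC); print(u,v)
cv2.imwrite("pics/c3.png",np.hstack([a,c]))
E
```

```text
t8.7 tcp [486.  197.9  90.6] yaw 0.0082 z [-0.0014 -0.0016 -1.    ] F [ 0.5 -0.  -1.1] w14.7 g62 j [ 0.7   0.37 -0.42  0.   -0.78  0.88]
319 292
237 254
```

View pics/c3.png

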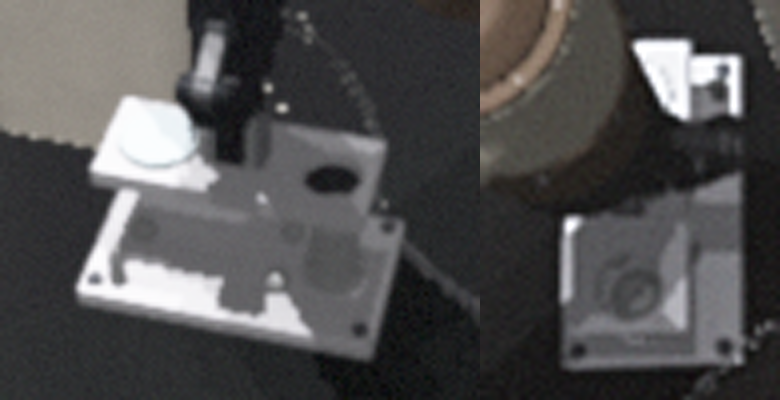

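```bash
python3 - <<'E'
from h import *
import pickle
t,w,s=pickle.load(open("im3.pkl","rb"))
q=lambda p:((np.array(w2p(t,p))-[207,214]+.5)*5-.5+[480,0]).round(1)
r=lambda p:((np.array(w2p(s,p))-[259,242]+.5)*4-.5).round(1)
h=np.array([486+.5-48,197.9-.4])
for z in(75,84.5): print("hole pred",z,q([*h,z]),r([*h,z]))
print("post top",q([437.8,198.6,62]),r([437.8,198.6,62]))
print(q([*(h+[-22,28]),84.5]),q([*(h+[-22,-28]),84.5]),r([*(h+[-22,28]),84.5]),r([*(h+[-22,-28]),84.5]))
im=t["frame"][255:295,220:258]; a=cv2.resize(im,None,fx=14,fy=14,interpolation=cv2.INTER_CUBIC).astype(float); a=np.clip((a-20)*2,0,255)
cv2.imwrite("pics/c4.png",a)
for n,p in(("hole75",[*h,75]),("hole84",[*h,84.5]),("post",[437.8,198.6,62])): print(n,((np.array(w2p(t,p))-[220,255]+.5)*14).round(0))
E
```

```text
hole pred 75 [635.  290.3] [333.  185.3]
hole pred 84.5 [631.7 287.9] [333.4 172.2]
post top [637.1 295.1] [333.4 204.8]
[571.  335.7] [690.9 333.7] [364.3 220.3] [387.8 141.8]
hole75 [253. 240.]
hole84 [244. 233.]
post [259. 254.][ WARN:0@0.322] global loadsave.cpp:1063 imwrite_ Unsupported depth image for selected encoder is fallbacked to CV_8U.
```

View pics/c4.png

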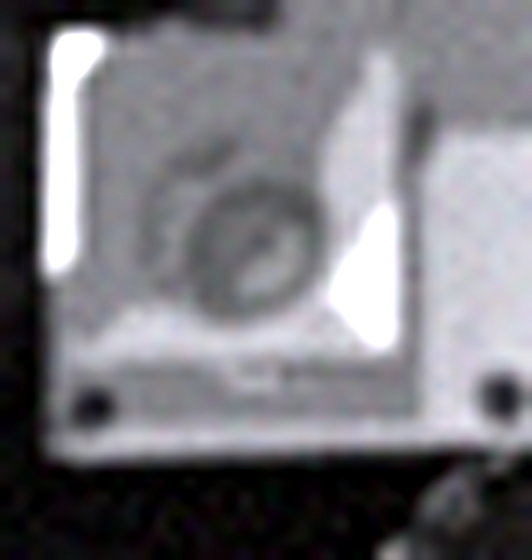

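The hole ring at (244,233) and the post at (256,252) agree with the predictions to about 1 mm. I'll lower gently.

Request:
servo_tool(
  commands=[
    [[255, -0.0005, -0.001, 0.004, 0, 0, 0], [255, 0, 0, 0.005, 0, 0, 0], [255, 0, 0, 0.005, 0, 0, 0], [255, 0, 0, 0.005, 0, 0, 0], [255, 0, 0, 0.005, 0, 0, 0], [255, 0, 0, 0.004, 0, 0, 0], [255, 0, 0, 0, 0, 0, 0]],
  ],
)

```text
clock: 9.4
position: [484.6, 199.7, 62.1]
ee_rot: [1.0, 0.005, -0.001, 0.001]
contact_force: [0.7, 0.7, -0.9]
gripper_width: 15.1
grasp_force: 61.7
```

```bash
python3 -c "
from h import *
st()"
```

```text
t9.4 tcp [484.6 199.7  62.1] yaw 0.0094 z [-0.0019 -0.0014 -1.    ] F [ 0.7  0.7 -0.9] w15.1 g62 j [ 0.7   0.41 -0.45 -0.   -0.71  0.88]
```

Request:
servo_tool(
  commands=[
    [[255, 0, 0, 0.004, 0, 0, 0], [255, 0, 0, 0.005, 0, 0, 0], [255, 0, 0, 0.004, 0, 0, 0], [255, 0, 0, 0.003, 0, 0, 0], [255, 0, 0, 0.002, 0, 0, 0], [255, 0, 0, 0, 0, 0, 0]],
  ],
)

```text
clock: 9.9
position: [485.0, 199.9, 44.7]
ee_rot: [1.0, 0.005, -0.0, 0.0]
contact_force: [0.1, -0.1, -2.2]
gripper_width: 14.5
grasp_force: 61.7
```

Request:
servo_tool(
  commands=[
    [[255, 0, 0, 0.0015, 0, 0, 0], [255, 0, 0, 0.0015, 0, 0, 0], [255, 0, 0, 0, 0, 0, 0]],
  ],
)

```text
clock: 10.15
position: [485.2, 200.1, 42.2]
ee_rot: [1.0, 0.005, -0.0, 0.0]
contact_force: [0.9, 0.0, -1.7]
gripper_width: 14.5
grasp_force: 61.7
```

Request:
servo_tool(
  commands=[
    [[255, 0, 0, 0.001, 0, 0, 0], [255, 0, 0, 0.001, 0, 0, 0], [255, 0, 0, 0, 0, 0, 0]],
  ],
)

```text
clock: 10.4
position: [485.2, 200.1, 40.2]
ee_rot: [1.0, 0.005, -0.0, 0.0]
contact_force: [0.7, -0.7, -2.2]
gripper_width: 14.5
grasp_force: 61.7
```

Request:
servo_tool(
  commands=[
    [[255, 0, 0, 0.001, 0, 0, 0], [255, 0, 0, 0, 0, 0, 0]],
  ],
)

```text
clock: 10.57
position: [485.3, 200.2, 39.9]
ee_rot: [1.0, 0.005, 0.0, 0.0]
contact_force: [-1.2, -0.8, 3.0]
gripper_width: 14.7
grasp_force: 62.6
```

Request:
servo_tool(
  commands=[
    [[200, 0, 0, 0, 0, 0, 0], [120, 0, 0, 0, 0, 0, 0], [0, 0, 0, 0, 0, 0, 0], [0, 0, 0, 0, 0, 0, 0], [0, 0, 0, 0, 0, 0, 0], [0, 0, 0, 0, 0, 0, 0], [0, 0, 0, -0.01, 0, 0, 0], [0, 0, 0, -0.03, 0, 0, 0], [0, 0, 0, -0.035, 0, 0, 0], [0, 0, 0, -0.035, 0, 0, 0]],
  ],
)

```text
clock: 11.4
position: [484.9, 199.8, 150.9]
ee_rot: [1.0, 0.005, -0.0, 0.001]
contact_force: [0.5, -0.5, -0.3]
gripper_width: 85.4
grasp_force: 0.0
```

Request:
servo_tool(
  commands=[
    [[0, 0, 0, -0.03, 0, 0, 0], [0, 0.023, -0.03, -0.01, 0, 0, 0], [0, 0.023, -0.03, 0, 0, 0, 0], [0, 0.023, -0.03, 0, 0, 0, 0], [0, 0.023, -0.03, 0, 0, 0, 0], [0, 0.021, -0.029, 0, 0, 0, 0], [0, 0, 0, 0, 0, 0, -6.3], [0, 0, 0, 0, 0, 0, -6.3], [0, 0, 0, 0, 0, 0, 0], [0, 0, 0, 0, 0, 0, 0]],
  ],
)

```text
clock: 12.23
position: [596.8, 350.1, 189.7]
ee_rot: [0.994, 0.113, 0.0, 0.0]
contact_force: [0.1, 1.4, 0.1]
gripper_width: 85.5
grasp_force: 0.0
```

```bash
python3 - <<'E'
from h import *
import pickle
st()
t,s,w=[cams.get_image(n) for n in("top","side","wrist")]; pickle.dump((t,s,w),open("im5.pkl","wb"))
# clip block from wrist: bright component near prediction
for n,p in(("blk",[598.3,349.1,26]),("mtop",[437.8+48,199,34])): print(n,w2p(w,p),w2p(s,p))
x,y=map(int,w2p(w,[598.3,349.1,26])); g=cv2.cvtColor(w["frame"],cv2.COLOR_BGR2GRAY)
m=(g>130).astype(np.uint8); n,l,q,c=cv2.connectedComponentsWithStats(m)
for i in range(1,n):
    if q[i,4]>60 and abs(c[i]-[x,y]).max()<150: print(q[i],c[i].round(1),cv2.minAreaRect(np.argwhere(l==i)[:,::-1].astype(np.float32)))
E
```

```text
t12.2 tcp [596.8 350.1 189.7] yaw 0.2266 z [ 1.e-04 -0.e+00 -1.e+00] F [0.1 1.4 0.1] w85.5 g0 j [ 0.76  0.53  0.13  0.   -1.18  1.03]
blk (np.float64(317.98089789824854), np.float64(208.4153103521985)) (np.float64(241.9897835678142), np.float64(346.18084249793174))
mtop (np.float64(457.88912452860495), np.float64(372.71338533474966)) (np.float64(319.36931368502445), np.float64(297.9389519933741))
[307 190  24  25 525] [318.1 201.3] ((318.5, 202.0), (24.0, 23.0), 90.0)
[ 381  271  145  152 5707] [447.1 326.4] ((452.5491943359375, 354.20086669921875), (102.08937072753906, 166.07611083984375), 17.463926315307617)
```

Request:
servo_tool(
  commands=[
    [[0, 0.0012, 0.0013, 0.035, 0, 0, 0], [0, 0, 0, 0.035, 0, 0, 0], [0, 0, 0, 0.035, 0, 0, 0], [0, 0, 0, 0.035, 0, 0, 0], [0, 0, 0, 0.025, 0, 0, 0], [0, 0, 0, 0.014, 0, 0, 0], [0, 0, 0, 0.005, 0, 0, 0], [0, 0, 0, 0, 0, 0, 0], [0, 0, 0, 0, 0, 0, 0]],
  ],
)

```text
clock: 13.13
position: [599.1, 349.6, 6.6]
ee_rot: [0.993, 0.114, 0.001, -0.0]
contact_force: [-0.0, 0.7, 0.1]
gripper_width: 85.4
grasp_force: 0.0
```

Request:
servo_tool(
  commands=[
    [[255, 0, 0, 0, 0, 0, 0], [255, 0, 0, 0, 0, 0, 0], [255, 0, 0, 0, 0, 0, 0], [255, 0, 0, 0, 0, 0, 0], [255, 0, 0, 0, 0, 0, 0], [255, 0, 0, 0, 0, 0, 0], [255, 0, 0, 0, 0, 0, 0], [255, 0, 0, 0, 0, 0, 0]],
  ],
)

```text
clock: 13.8
position: [598.6, 349.3, 6.0]
ee_rot: [0.993, 0.115, 0.0, -0.0]
contact_force: [-0.7, -0.2, 4.3]
gripper_width: 18.5
grasp_force: 61.0
```

```bash
python3 -c "
from h import *
st()"
```

```text
t13.8 tcp [598.6 349.3   6. ] yaw 0.2296 z [ 7.e-04  2.e-04 -1.e+00] F [-0.7 -0.2  4.3] w18.5 g61 j [ 0.76  0.7  -0.05  0.   -0.82  1.04]
```

The clip is gripped, but the wrist camera looks away from its legs. I'll regrasp it turned by half a turn, so the camera sees the legs and the post while inserting.

Request:
servo_tool(
  commands=[
    [[120, 0, 0, 0, 0, 0, 0], [0, 0, 0, 0, 0, 0, 0], [0, 0, 0, 0, 0, 0, 0], [0, 0, 0, 0, 0, 0, 0], [0, 0, 0, 0, 0, 0, 0], [0, 0, 0, -0.03, 0, 0, 0], [0, 0, 0, -0.03, 0, 0, 5], [0, 0, 0, 0, 0, 0, 7], [0, 0, 0, 0, 0, 0, 7], [0, 0, 0, 0, 0, 0, 7]],
  ],
)

```text
clock: 14.63
position: [598.5, 349.5, 66.2]
ee_rot: [0.993, -0.115, 0.0, -0.001]
contact_force: [0.5, -0.4, -0.1]
gripper_width: 85.3
grasp_force: 0.0
```

Request:
servo_tool(
  commands=[
    [[0, 0, 0, 0, 0, 0, 7], [0, 0, 0, 0, 0, 0, 7], [0, 0, 0, 0, 0, 0, 7], [0, 0, 0, 0, 0, 0, 7], [0, 0, 0, 0, 0, 0, 7], [0, 0, 0, 0, 0, 0, 7], [0, 0, 0, 0, 0, 0, 7], [0, 0, 0, 0, 0, 0, 7], [0, 0, 0, 0, 0, 0, 7], [0, 0, 0, 0, 0, 0, 7]],
  ],
)

```text
clock: 15.47
position: [598.2, 349.2, 65.1]
ee_rot: [0.748, -0.664, -0.0, 0.0]
contact_force: [-0.7, -0.1, -0.2]
gripper_width: 85.1
grasp_force: 0.0
```

Request:
servo_tool(
  commands=[
    [[0, 0, 0, 0, 0, 0, 7], [0, 0, 0, 0, 0, 0, 7], [0, 0, 0, 0, 0, 0, 7], [0, 0, 0, 0, 0, 0, 7], [0, 0, 0, 0, 0, 0, 7], [0, 0, 0, 0, 0, 0, 7], [0, 0, 0, 0, 0, 0, 7], [0, 0, 0, 0, 0, 0, 7], [0, 0, 0, 0, 0, 0, 7], [0, 0, 0, 0, 0, 0, 7]],
  ],
)

```text
clock: 16.3
position: [598.2, 349.2, 65.1]
ee_rot: [-0.232, 0.973, -0.0, -0.0]
contact_force: [-0.3, 0.6, -0.4]
gripper_width: 85.3
grasp_force: 0.0
```

Request:
servo_tool(
  commands=[
    [[0, 0, 0, 0, 0, 0, 7], [0, 0, 0, 0, 0, 0, 7], [0, 0, 0, 0, 0, 0, 0], [0, 0, 0, 0, 0, 0, 0]],
  ],
)

```text
clock: 16.63
position: [598.3, 349.2, 65.2]
ee_rot: [-0.116, 0.993, -0.0, -0.0]
contact_force: [0.3, -0.2, -0.5]
gripper_width: 85.7
grasp_force: 0.0
```

```bash
python3 -c "
from h import *
st()"
```

```text
t16.6 tcp [598.3 349.2  65.2] yaw -2.9091 z [-2.e-04 -1.e-04 -1.e+00] F [ 0.3 -0.2 -0.5] w85.7 g0 j [ 0.76  0.64 -0.   -0.   -0.93 -2.1 ]
```

Request:
servo_tool(
  commands=[
    [[0, 0, 0, 0.025, 0, 0, 0], [0, 0, 0, 0.025, 0, 0, 0], [0, 0, 0, 0.01, 0, 0, 0], [0, 0, 0, 0, 0, 0, 0], [0, 0, 0, 0, 0, 0, 0]],
  ],
)

```text
clock: 17.05
position: [598.5, 349.2, 5.1]
ee_rot: [-0.115, 0.993, -0.0, -0.0]
contact_force: [-0.1, 0.5, 1.0]
gripper_width: 85.3
grasp_force: 0.0
```

Request:
servo_tool(
  commands=[
    [[255, 0, 0, 0, 0, 0, 0], [255, 0, 0, 0, 0, 0, 0], [255, 0, 0, 0, 0, 0, 0], [255, 0, 0, 0, 0, 0, 0], [255, 0, 0, 0, 0, 0, 0], [255, 0, 0, 0, 0, 0, 0], [255, 0, 0, 0, 0, 0, 0], [255, 0, 0, 0, 0, 0, 0]],
  ],
)

```text
clock: 17.72
position: [598.7, 349.4, 6.1]
ee_rot: [-0.115, 0.993, 0.0, 0.0]
contact_force: [-0.6, -0.7, 3.4]
gripper_width: 18.7
grasp_force: 61.3
```

Request:
servo_tool(
  commands=[
    [[255, 0, 0, -0.01, 0, 0, 0], [255, 0, 0, -0.025, 0, 0, 0], [255, 0, 0, -0.03, 0, 0, 0], [255, 0, 0, -0.03, 0, 0, 0], [255, 0, 0, -0.025, 0, 0, 0], [255, 0, 0, 0, 0, 0, -7], [255, 0, 0, 0, 0, 0, -7], [255, 0, 0, 0, 0, 0, -7], [255, 0, 0, 0, 0, 0, -7], [255, 0, 0, 0, 0, 0, -7]],
  ],
)

```text
clock: 18.55
position: [597.9, 349.1, 125.2]
ee_rot: [-0.411, 0.912, 0.0, -0.0]
contact_force: [0.1, 0.6, -1.4]
gripper_width: 18.6
grasp_force: 60.7
```

Request:
servo_tool(
  commands=[
    [[255, 0, 0, 0, 0, 0, -7], [255, 0, 0, 0, 0, 0, -7], [255, 0, 0, 0, 0, 0, -7], [255, 0, 0, 0, 0, 0, -7], [255, 0, 0, 0, 0, 0, -7], [255, 0, 0, 0, 0, 0, -7], [255, 0, 0, 0, 0, 0, 0], [255, 0, 0, 0, 0, 0, 0]],
  ],
)

```text
clock: 19.22
position: [598.0, 349.1, 125.2]
ee_rot: [-0.707, 0.707, 0.0, -0.0]
contact_force: [0.0, 0.1, -0.5]
gripper_width: 18.6
grasp_force: 60.8
```

```bash
python3 -c "
from h import *
st()"
```

```text
t19.2 tcp [598.  349.1 125.2] yaw -1.5716 z [-6.e-04 -2.e-04 -1.e+00] F [ 0.   0.1 -0.5] w18.6 g61 j [ 0.76  0.58  0.05 -0.   -1.05 -0.76]
```

Request:
servo_tool(
  commands=[
    [[255, -0.002, 0.02, 0, 0, 0, -0.55], [255, -0.002, 0.03, 0, 0, 0, 0], [255, -0.002, 0.035, 0, 0, 0, 0], [255, -0.002, 0.035, 0, 0, 0, 0], [255, -0.002, 0.027, 0, 0, 0, 0], [255, 0, 0.014, 0.015, 0, 0, 0], [255, 0, 0, 0.025, 0, 0, 0], [255, 0, 0, 0.025, 0, 0, 0], [255, 0, 0, 0.012, 0, 0, 0], [255, 0, 0, 0, 0, 0, 0]],
  ],
)

```text
clock: 20.05
position: [435.5, 355.7, 45.5]
ee_rot: [0.71, -0.704, 0.0, 0.003]
contact_force: [-0.9, -0.7, -0.9]
gripper_width: 18.9
grasp_force: 60.8
```

Request:
servo_tool(
  commands=[
    [[255, 0, 0, 0, 0, 0, 0], [255, 0, 0, 0, 0, 0, 0]],
  ],
)

```text
clock: 20.22
position: [437.9, 358.2, 49.4]
ee_rot: [0.711, -0.703, -0.0, -0.001]
contact_force: [-0.4, 0.8, -0.1]
gripper_width: 19.1
grasp_force: 60.8
```

```bash
python3 - <<'E'
from h import *
import pickle
st()
t,s,w=[cams.get_image(n) for n in("top","side","wrist")]; pickle.dump((t,s,w),open("im6.pkl","wb"))
for n,p in(("tip",[437,236,46]),("post",[437.8,198.6,62]),("hole",[437.8,198.6,46]),("mid",[437,300,46])):print(n,np.round(w2p(w,p)),np.round(w2p(s,p)))
a=cv2.resize(w["frame"],(800,600))[:, :]
x,y=map(int,w2p(w,[437,245,50])); 
a=cv2.resize(w["frame"][60:420,120:520],(540,486),interpolation=cv2.INTER_CUBIC)
x,y=map(int,w2p(s,[450,240,50])); b=cv2.resize(s["frame"][y-60:y+60,x-32:x+32],(256,480),interpolation=cv2.INTER_CUBIC); print(x,y)
b=np.vstack([b,np.zeros((6,256,3),np.uint8)])
cv2.imwrite("pics/c6.png",np.hstack([a,b]))
E
```

```text
t20.2 tcp [437.9 358.2  49.4] yaw -1.5596 z [ 0.0015  0.0015 -1.    ] F [-0.4  0.8 -0.1] w19.1 g61 j [ 0.97  0.48 -0.36  0.   -0.73 -0.96]
tip [319. -51.] [338. 312.]
post [ 318. -253.] [342. 293.]
hole [ 318. -204.] [342. 298.]
mid [317. 156.] [330. 337.]
331 310
```

View pics/c6.png

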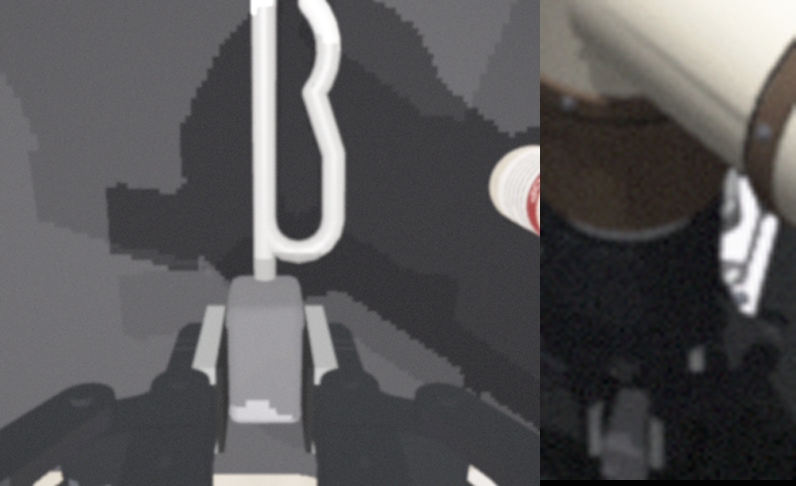

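The view shows the straight leg at crop x 263 running straight ahead, the sprung leg on its right (robot side), and the block well held. Next I rise over the post to measure the leg and the mount edges in one wrist image, by code.

Request:
servo_tool(
  commands=[
    [[255, 0, 0, -0.02, 0, 0, 0], [255, 0, 0, -0.035, 0, 0, 0], [255, 0.02, 0, -0.035, 0, 0, 0], [255, 0.03, 0, -0.01, 0, 0, 0], [255, 0.02, 0, 0, 0, 0, 0], [255, 0.008, 0, 0, 0, 0, 0], [255, 0, 0, 0, 0, 0, 0], [255, 0, 0, 0, 0, 0, 0]],
  ],
)

```text
clock: 21.03
position: [438.5, 279.7, 148.6]
ee_rot: [0.711, -0.703, -0.0, -0.001]
contact_force: [1.3, 0.3, -0.9]
gripper_width: 18.7
grasp_force: 60.8
```

```bash
python3 - <<'E'
from h import *
import pickle
s_=st(); w=cams.get_image("wrist"); pickle.dump(w,open("im7.pkl","wb"))
w6=pickle.load(open("im6.pkl","rb"))[2]
g6=cv2.cvtColor(w6["frame"],cv2.COLOR_BGR2GRAY); g=cv2.cvtColor(w["frame"],cv2.COLOR_BGR2GRAY)
for nm,im,gg,tcp in(("im6",w6,g6,[437.9,358.2,49.4]),("im7",w,g,s_["position"])):
  for d in(50,60,70,80,95):
    p=[tcp[0],tcp[1]-d,tcp[2]-2.1]; u,v=w2p(im,p); v=int(round(v)); 
    if not 0<=v<480: continue
    r=gg[v,int(u)-22:int(u)+22]; m=np.flatnonzero(r>150)+int(u)-22
    print(nm,d,round(u,1),v,m.tolist(), pix2world(im,m.mean(),v,p[2])[:2].round(1) if len(m) else None)
for p in([437.8,198.6,62],[437.8,198.6,46],[408,200,12],[566,200,12],[408,160,12],[408,235,12]): print(p,np.round(w2p(w,p),1))
for Y in(165,175,185,210,220,230,238):
    u,v=w2p(w,[407.8-(Y-198.6)*.009,Y,12]); u2,_=w2p(w,[565.8,Y,12]); v=int(round(v))
    print(Y,v,round(u,1),g[v,int(u)-8:int(u)+9].tolist()," | ",round(u2,1),g[v,int(u2)-8:int(u2)+9].tolist())
E
```

```text
t21.0 tcp [438.5 279.7 148.6] yaw -1.5595 z [ 8.e-04  8.e-04 -1.e+00] F [ 1.3  0.3 -0.9] w18.7 g61 j [ 0.88  0.29 -0.37  0.   -0.92 -0.87]
im6 50 314.0 180 [308, 309, 310, 311, 312, 313, 314, 315, 316, 317, 318, 319, 320, 321, 322, 323] [437.3 308.3]
im6 60 314.2 151 [307, 308, 309, 310, 311, 312, 313, 314, 315, 316, 317, 318, 319, 320, 321, 322, 323] [437.6 298. ]
im6 70 314.5 122 [307, 308, 309, 310, 311, 312, 313, 314, 315, 316, 317, 318, 319, 320, 321, 322, 323] [437.7 288.2]
im6 80 314.8 92 [307, 308, 309, 310, 311, 312, 313, 314, 315, 316, 317, 318, 319, 320, 321, 322, 323] [437.8 278.3]
im6 95 315.3 43 [305, 306, 307, 308, 309, 310, 311, 312, 313, 314, 315, 316, 317, 318, 319, 320, 321, 322, 323, 324] [438.2 263.1]
im7 50 313.8 180 [] None
im7 60 314.0 152 [] None
im7 70 314.3 122 [] None
im7 80 314.6 92 [292, 293] [446.  199.8]
im7 95 315.1 43 [293, 294, 295, 296, 297, 298, 299, 300, 301, 302, 303, 304, 305, 306, 307, 308, 309, 310, 311, 312, 313, 314, 315, 316, 317, 318, 319, 320, 321, 325, 326, 327, 328, 329, 330, 331, 332, 333, 334, 335, 336] [438.9 184.6]
[437.8, 198.6, 6
[... 667 characters left out ...]
48, 97, 164, 220, 234, 238, 239]
210 119 361.3 [88, 90, 94, 98, 102, 105, 100, 95, 87, 82, 81, 80, 77, 67, 48, 28, 19]  |  124.4 [36, 39, 32, 31, 36, 36, 35, 34, 39, 37, 41, 88, 157, 218, 236, 240, 241]
220 135 360.8 [90, 99, 99, 99, 97, 92, 88, 86, 83, 83, 75, 64, 42, 31, 16, 11, 10]  |  126.3 [38, 37, 33, 34, 36, 37, 39, 35, 36, 39, 41, 88, 154, 218, 236, 241, 241]
230 150 360.3 [76, 81, 82, 83, 88, 92, 95, 98, 98, 96, 92, 88, 85, 80, 77, 71, 52]  |  128.1 [42, 40, 36, 40, 33, 37, 35, 35, 33, 33, 37, 47, 82, 141, 201, 231, 240]
238 162 359.9 [65, 59, 60, 68, 76, 77, 81, 84, 87, 87, 92, 94, 96, 96, 92, 90, 84]  |  129.5 [36, 38, 37, 34, 38, 38, 37, 37, 35, 35, 33, 35, 47, 96, 164, 221, 237]
```

Request:
servo_tool(
  commands=[
    [[255, -0.02, 0.002, 0, 0, 0, 0], [255, -0.03, 0, 0, 0, 0, 0], [255, -0.02, 0, 0.01, 0, 0, 0], [255, -0.01, 0, 0.03, 0, 0, 0], [255, 0, 0, 0.03, 0, 0, 0], [255, 0, 0, 0.02, 0, 0, 0], [255, 0, 0, 0.01, 0, 0, 0], [255, 0, 0, 0, 0, 0, 0], [255, 0, 0, 0, 0, 0, 0], [255, 0, 0, 0, 0, 0, 0]],
  ],
)

```text
clock: 21.92
position: [436.1, 360.7, 49.6]
ee_rot: [0.712, -0.703, -0.0, -0.001]
contact_force: [0.8, 0.3, -0.6]
gripper_width: 18.6
grasp_force: 60.8
```

```bash
python3 -c "
from h import *
st()"
```

```text
t21.9 tcp [436.1 360.7  49.6] yaw -1.5580 z [ 0.002   0.0021 -1.    ] F [ 0.8  0.3 -0.6] w18.6 g61 j [ 0.98  0.48 -0.36  0.   -0.73 -0.97]
```

Request:
servo_tool(
  commands=[
    [[255, 0.005, 0.0006, 0.0013, 0, 0, 0.2], [255, 0.007, 0, 0, 0, 0, 0], [255, 0.005, 0, 0, 0, 0, 0], [255, 0.003, 0, 0, 0, 0, 0], [255, 0, 0, 0, 0, 0, 0], [255, 0, 0, 0, 0, 0, 0]],
  ],
)

```text
clock: 22.42
position: [435.1, 339.2, 47.4]
ee_rot: [0.71, -0.704, -0.0, -0.0]
contact_force: [-0.2, 0.8, -1.2]
gripper_width: 18.6
grasp_force: 60.8
```

```bash
python3 - <<'E'
from h import *
import pickle
s_=st(); s=cams.get_image("side"); pickle.dump(s,open("im8.pkl","wb"))
t=s_["position"]
E
```

```text
t22.4 tcp [435.1 339.2  47.4] yaw -1.5627 z [ 5.e-04  6.e-04 -1.e+00] F [-0.2  0.8 -1.2] w18.6 g61 j [ 0.96  0.47 -0.4   0.   -0.71 -0.95]
```

Request:
servo_tool(
  commands=[
    [[255, 0.004, -0.0007, -0.0006, 0, 0, 0], [255, 0.004, 0, 0, 0, 0, 0], [255, 0.003, 0, 0, 0, 0, 0], [255, 0, 0, 0, 0, 0, 0]],
  ],
)

```text
clock: 22.8
position: [435.4, 327.6, 47.5]
ee_rot: [0.71, -0.704, 0.0, 0.0]
contact_force: [-0.2, -0.3, -0.8]
gripper_width: 19.2
grasp_force: 60.8
```

Request:
servo_tool(
  commands=[
    [[255, 0.003, 0, 0, 0, 0, 0], [255, 0.003, 0, 0, 0, 0, 0], [255, 0, 0, 0, 0, 0, 0]],
  ],
)

```text
clock: 23.05
position: [435.5, 321.8, 47.5]
ee_rot: [0.71, -0.704, -0.0, 0.0]
contact_force: [0.2, -1.1, -1.8]
gripper_width: 18.8
grasp_force: 60.8
```

Request:
servo_tool(
  commands=[
    [[255, 0.004, -0.0003, -0.0003, 0, 0, 0], [255, 0.004, 0, 0, 0, 0, 0], [255, 0.002, 0, 0, 0, 0, 0], [255, 0, 0, 0, 0, 0, 0]],
  ],
)

```text
clock: 23.38
position: [435.9, 311.8, 47.9]
ee_rot: [0.71, -0.704, -0.0, 0.0]
contact_force: [-0.2, -0.8, -1.1]
gripper_width: 19.0
grasp_force: 60.8
```

Request:
servo_tool(
  commands=[
    [[255, 0.003, 0, 0, 0, 0, 0], [255, 0.003, 0, 0, 0, 0, 0], [255, 0, 0, 0, 0, 0, 0]],
  ],
)

```text
clock: 23.63
position: [435.9, 305.8, 47.8]
ee_rot: [0.71, -0.704, -0.0, 0.0]
contact_force: [0.5, -0.0, -1.4]
gripper_width: 18.3
grasp_force: 60.8
```

Request:
servo_tool(
  commands=[
    [[255, 0.003, 0, 0, 0, 0, 0], [255, 0.003, 0, 0, 0, 0, 0], [255, 0.003, 0, 0, 0, 0, 0], [255, 0, 0, 0, 0, 0, 0]],
  ],
)

```text
clock: 23.97
position: [435.8, 297.1, 47.9]
ee_rot: [0.71, -0.704, -0.0, 0.0]
contact_force: [-2.1, 0.3, -0.8]
gripper_width: 18.7
grasp_force: 60.7
```

Request:
servo_tool(
  commands=[
    [[255, 0.003, 0, 0, 0, 0, 0], [255, 0.003, 0, 0, 0, 0, 0], [255, 0, 0, 0, 0, 0, 0]],
  ],
)

```text
clock: 24.22
position: [435.1, 290.6, 47.6]
ee_rot: [0.71, -0.705, -0.0, 0.001]
contact_force: [-3.6, 1.7, -1.5]
gripper_width: 18.7
grasp_force: 60.8
```

Request:
servo_tool(
  commands=[
    [[255, 0.003, 0, 0, 0, 0, 0], [255, 0.003, 0, 0, 0, 0, 0], [255, 0, 0, 0, 0, 0, 0]],
  ],
)

```text
clock: 24.47
position: [435.0, 283.0, 47.3]
ee_rot: [0.71, -0.704, 0.0, 0.003]
contact_force: [-2.5, -2.3, -0.2]
gripper_width: 18.9
grasp_force: 60.8
```

Request:
servo_tool(
  commands=[
    [[255, 0.003, 0, 0, 0, 0, 0], [255, 0.0025, 0, 0, 0, 0, 0], [255, 0, 0, 0, 0, 0, 0]],
  ],
)

```text
clock: 24.72
position: [436.2, 279.0, 47.8]
ee_rot: [0.71, -0.704, 0.0, 0.001]
contact_force: [-1.4, -1.9, -1.7]
gripper_width: 18.9
grasp_force: 60.7
```

```bash
python3 -c "
from h import *
st()"
```

```text
t24.7 tcp [436.2 279.   47.8] yaw -1.5622 z [-5.e-04 -1.e-03 -1.e+00] F [-1.4 -1.9 -1.7] w18.9 g61 j [ 0.88  0.42 -0.48  0.   -0.67 -0.87]
```

Request:
servo_tool(
  commands=[
    [[255, 0.0015, 0, 0, 0, 0, 0], [255, 0.001, 0, 0, 0, 0, 0], [255, 0, 0, 0, 0, 0, 0], [255, 0, 0, 0, 0, 0, 0]],
  ],
)

```text
clock: 25.05
position: [436.5, 277.4, 48.0]
ee_rot: [0.71, -0.704, 0.0, -0.0]
contact_force: [-1.5, -1.3, -2.3]
gripper_width: 18.6
grasp_force: 60.8
```

```bash
python3 -c "
from h import *
st(); w=cams.get_image('wrist'); import pickle; pickle.dump(w,open('im9.pkl','wb'))
# sprung-leg / leg profile: compare bright columns at rows against im6
w6=pickle.load(open('im6.pkl','rb'))[2]
for im in (w6,w):
  g=cv2.cvtColor(im['frame'],cv2.COLOR_BGR2GRAY)
  for v in (70,110,150,180,210): 
    r=g[v,290:400]; e=np.abs(np.diff(cv2.GaussianBlur(r.reshape(1,-1),(5,1),0)[0].astype(int))); print(v,(np.flatnonzero(e>14)+290).tolist())
"
```

```text
t25.1 tcp [436.5 277.4  48. ] yaw -1.5618 z [ 3.e-04 -1.e-04 -1.e+00] F [-1.5 -1.3 -2.3] w18.6 g61 j [ 0.88  0.42 -0.48  0.   -0.67 -0.87]
70 [304, 305, 306, 307, 322, 323, 324, 325, 342, 343, 344, 345, 346, 364, 365, 366, 367, 368]
110 [304, 305, 306, 307, 308, 322, 323, 324, 325, 349, 350, 351, 352, 353, 368, 369, 370, 371]
150 [304, 305, 306, 307, 308, 321, 322, 323, 324, 325, 348, 349, 350, 351, 366, 367, 368, 369]
180 [305, 306, 307, 308, 321, 322, 323, 324, 325, 356, 357, 358, 359, 360, 373, 374, 375, 376]
210 [305, 306, 307, 308, 309, 321, 322, 323, 324, 325, 356, 357, 358, 359, 360, 372, 373, 374, 375, 376]
70 [294, 295, 296, 297, 307, 308, 309, 310, 368, 385, 386, 387, 388, 389]
110 [371, 372, 384, 385, 386, 387]
150 [383, 384, 385]
180 [355, 356, 382, 383, 384]
210 [307, 323, 324, 358, 359, 374, 375]
```

Request:
servo_tool(
  commands=[
    [[255, 0.001, 0, 0, 0, 0, 0], [255, 0, 0, 0, 0, 0, 0], [255, 0, 0, 0, 0, 0, 0]],
  ],
)

```text
clock: 25.35
position: [436.6, 276.6, 48.0]
ee_rot: [0.71, -0.704, 0.0, -0.0]
contact_force: [-1.7, -0.0, 0.2]
gripper_width: 18.6
grasp_force: 60.8
```

Request:
servo_tool(
  commands=[
    [[255, 0.001, 0, 0, 0, 0, 0], [255, 0, 0, 0, 0, 0, 0], [255, 0, 0, 0, 0, 0, 0]],
  ],
)

```text
clock: 25.6
position: [436.7, 275.8, 48.1]
ee_rot: [0.71, -0.704, 0.0, -0.001]
contact_force: [-0.9, 0.5, -0.9]
gripper_width: 18.4
grasp_force: 60.8
```

Request:
servo_tool(
  commands=[
    [[200, -0.0004, 0, 0, 0, 0, 0], [120, 0, 0, 0, 0, 0, 0], [0, 0, 0, 0, 0, 0, 0], [0, 0, 0, 0, 0, 0, 0], [0, 0, 0, 0, 0, 0, 0], [0, 0, 0, 0, 0, 0, 0], [0, 0, 0, 0, 0, 0, 0], [0, 0, 0, -0.01, 0, 0, 0], [0, 0, 0, -0.02, 0, 0, 0], [0, 0, 0, -0.03, 0, 0, 0]],
  ],
)

```text
clock: 26.43
position: [435.1, 274.5, 107.0]
ee_rot: [0.71, -0.704, 0.0, 0.003]
contact_force: [0.3, 0.1, -0.3]
gripper_width: 85.4
grasp_force: 0.0
```

Request:
servo_tool(
  commands=[
    [[0, 0, 0, -0.035, 0, 0, 0], [0, 0, 0, -0.035, 0, 0, 0], [0, 0, 0, -0.03, 0, 0, 0], [0, 0, 0, -0.02, 0, 0, 0], [0, 0, 0, 0, 0, 0, 0], [0, 0, 0, 0, 0, 0, 0]],
  ],
)

```text
clock: 26.93
position: [436.6, 276.2, 229.9]
ee_rot: [0.71, -0.704, -0.0, -0.002]
contact_force: [-0.4, -1.0, -0.7]
gripper_width: 85.7
grasp_force: 0.0
```

```bash
python3 - <<'E'
from h import *
import pickle
st(); w=cams.get_image("wrist"); pickle.dump(w,open("im10.pkl","wb"))
g=cv2.cvtColor(w["frame"],cv2.COLOR_BGR2GRAY)
def show(p):
    print(np.round(w2p(w,p),1))
for n,p in(("blk",[437,276.5,66]),("legmid",[437,235,44]),("arcL",[412,246,44]),("flare",[413,166,44]),("post",[437,198.6,62]),("rib",[485,199.5,60])): print(n,np.round(w2p(w,p),1))
a=g[20:440:7,180:470:3]
ramp=" .:-=+*#%@"
for r in a: print("".join(ramp[min(9,int(v)//26)] for v in r))
E
```

```text
t26.9 tcp [436.6 276.2 229.9] yaw -1.5622 z [ 0.0025  0.0032 -1.    ] F [-0.4 -1.  -0.7] w85.7 g0 j [ 0.88  0.2  -0.26 -0.   -1.11 -0.87]
blk [314.2 211. ]
legmid [314.7 154.4]
arcL [345.3 168.4]
flare [347.1  62. ]
post [314.9 106.6]
rib [250.2 107.4]
--:..................... ........................:............................-%%%%%*-:+%%%%%%#*%
..................................................:..........................:=%%%%%%%%%%%%%%%%%%
... ..... ...................................................................:=%%%%%%%%###**+++==
............... .... .........................:..................................................
.............................................:#+.::..::..........................................
%@%%@@@@@@@@@@@@@@@@@@@@@@@@@@@@@@@@@@@@@@@@@#%##%***+-=*+.    ..................................
-:::#@@@@@@@@@@@@@@@@@@@@@@@@@@@@@@@@@@@@@@@@#*=****+:::==:..   .  ...................... .......
@%##%@@@@@@@@@@@@@@@@@@@@@@@@@@@@@@@@@@@@*#%#---=+++=+=+=-....   .   ............................
@@@@@@@@@@@@@@@@@@@@@@@@@@@@@@@@@@@@@@@@@@+++---=+++==+=+=. ...
[... 4320 characters left out ...]
.+#*-::::*+........       
:-==--=-====-===-=-=-===-================================----:...........+*:=+++-..........      
-=====++++++++++++++++++++++++++++++++++++++******++++====----.............-+=+=+...........     
=++*##%%%%%%%%%%%%#######################%%%%%%%%%%%##**++===-..............................     
 *%%%%%%%%%%%#################################%%%%%%%%%%%**+=-............................       
  :#%%%%%############***#*******##*##############%%%%%%%%%#*=- ..........................        
   .=%##########**###:            ..--++++##########**=-.             .................          
      =######*###+==-                                           .      ............:.
```

```bash
python3 -c "
from h import *
print(ticket.job_done())"
```

```text
the job is handed in; nothing more can be done
None
```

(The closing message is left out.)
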